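# Nest the mixing pots on their tray and slide it home

## Task

Put the mixing pots away: stand the largest upright in the middle of the pulled-out tray, then set the middle-sized pot inside it, then the smallest inside that, each resting flat on the floor of the one below. When all three are nested, slide the loaded tray along its runners until it is fully home against the stop at the back of the holder. Leave the tape measure, the sanding block and the pliers where they are.

Things in the scene. Friction and masses are not known exactly. Their poses are not given: they have to be found in the camera images.
- large_pot: largest of three plain grey round open pots: rim 120 mm across, foot 110 mm, 60 mm high, walls 3.5, floor 4 mm, about 130 g. Origin: centre of underside, z up. An upright finger tab stands on the rim on the local +y side, its centre 56 mm from the pot's axis: 8 mm thick (y), 32 mm wide (x), rising 34 mm above the rim (94 mm above the underside)
- middle_pot: middle-sized of three plain grey round open pots: rim 96 mm across, foot 86 mm, 60 mm high, walls 3.5, floor 4 mm, about 100 g. Origin: centre of underside, z up. An upright finger tab stands on the rim on the local +y side, its centre 44 mm from the pot's axis: 8 mm thick (y), 32 mm wide (x), rising 34 mm above the rim (94 mm above the underside)
- small_pot: smallest of three plain grey round open pots: rim 72 mm across, foot 62 mm, 60 mm high, walls 3.5, floor 4 mm, about 80 g. Origin: centre of underside, z up. An upright finger tab stands on the rim on the local +y side, its centre 32 mm from the pot's axis: 8 mm thick (y), 32 mm wide (x), rising 34 mm above the rim (94 mm above the underside)
- large_pot_tab (a point): grip point in the finger tab of the largest pot: middle of the tab's thickness and width, 82 mm above the pot's underside (22 mm above its rim); same axes as the pot, so pinch the tab along local y
- middle_pot_tab (a point): grip point in the finger tab of the middle-sized pot: middle of the tab's thickness and width, 82 mm above the pot's underside (22 mm above its rim); same axes as the pot, so pinch the tab along local y
- small_pot_tab (a point): grip point in the finger tab of the smallest pot: middle of the tab's thickness and width, 82 mm above the pot's underside (22 mm above its rim); same axes as the pot, so pinch the tab along local y
- tray: loose shallow aluminium tray on the holder's board, 150 mm (x) by 170 mm (y), rim 18 mm high, walls and floor 4 mm, about 350 g; origin: centre of underside, +x is the way in. A push plate, 70 mm wide and 46 mm high, stands at its front (local x = -75 to -81 mm). Starts pulled out, its back 45 to 65 mm still between the runners
- holder: fixed holder on the bench: a plywood board 290x212x45 mm (local x -200 to +90 mm) with two dark steel runners along x (-75 to +75), 28 mm high, lips over the tray's side rims (23 to 28 mm above the board, 159 mm clear between), side play 3 mm; stop at the back, face at x = +75.5 mm. Origin on the bench top. Fully home, the tray's origin is 45 mm above this one; tray enters along +x
- tape_measure: bystander, to be left alone: yellow tape measure standing on its base, 38x70x62 mm
- sanding_block: bystander, to be left alone: wood-topped sanding block, 63x110x32 mm
- pliers: bystander, to be left alone: red-handled pliers lying flat, 166 mm long
There are look-alikes about, which are no part of the job. Leave any green or purple look-alike of the large_pot alone.

How it is judged:
By the outcome, as a careful person would: the job done as asked, in the order asked, and still so for the second after the job is handed in, with the robot touching nothing.
It also fails if it takes over 72 s, if anything falls off the work surface, if the arm or the gripper's body presses on something with over 40 N, if the wrist force passes 120 N, or if a joint passes its speed limit or range.

## Robot

A 6-joint arm with a two-finger parallel gripper is mounted at the origin on a cart in front of the work surface, level with it; the furniture and walls round the work are solid. World frame = base frame: x ahead of the robot, y to its left, z up, the work surface at z = 0. Lengths are in m, angles in degrees, forces in N, time in s.
With the tool pointing down it reaches from about 0.375 to 0.9 m from the base axis. Payload 3.1 kg.
Tool frame: the origin (TCP) lies at the very end of the fingers, on their centre line; the grasp point (between the pads) lies 19 mm behind it; z points along the fingers, y is the line along which they close (so a half turn about z gives the same grasp; the last joint's range is limited). The gripper opens to 87 mm and grips with 3 to 60 N. Pads are 19 mm wide; open, the fingers measure 117 mm over their backs; the gripper's body (75 mm by 190 mm) begins 51 mm behind the grasp point.
Start: joints at [-77.722, 30.224, 82.088, -0, 67.689, -10.227], TCP at [0.239, -0.577, 0.223] pointing down, gripper open.
Joint ranges: [-176.69, 176.69], [-43.24, 126.21], [12.49, 139.97], [-82, 262], [0, 151.66], [-163.58, 163.58]. Speed limits (degrees/s): [159.86, 159.86, 180, 180, 180, 180].

## Interface

Orientations are given as a 3x3 rotation matrix whose columns are the frame's x, y, z axes.
In Python, from rig import readout, viewer, ticket gives the robot as it stands.
- The arm moves only by the tool send_rows, never from a script. Its argument "moves" is a list of rows, each a list of 6 numbers: the shift along the tool's x, y, z in units of 250 mm (1.0 is 250 mm), then the turn, a rotation vector about the tool's x, y, z in units of 90 degrees (1.0 is 90 degrees). A call has 1 to 12 rows; each row is the pose to reach, as a shift and turn from the pose commanded when the call began, along the tool's axes at that moment; what a row does not reach only later rows make up. A row lasts 1/10 s, in which the tool goes at most 50 mm and 8.59 degrees, less where a joint would pass 70% of its speed; a pose out of reach is approached as far as the arm can. A call with a number of a shift or a turn outside -1 to 1 is refused whole. A call with a gripper value outside its range is refused whole. "grip" is the opening, from 0 (shut) to 1 (fully open), set as the call begins (left out, the last holds). The fingers move at their own pace and stop on an object; the grip force is fixed at half the most. Time passes only in rows, so rows that repeat a pose let the fingers close. It gives the time, the measured TCP pose, the force, the opening and the grip force at its end, in the units of the state.
- readout.read_state(): the state, without advancing time (a new reading comes with each control period).
- viewer.capture(name): name is "scene" or "side" or "wrist"; returns (picture, depth): 480x640x3 uint8, red, green, blue; 480x640 float32, m along the optical axis (not along the pixel's ray), 0 where there is no reading.
- viewer.camera_info(name): a dict with "fx", "fy", "cx", "cy" (pixels), "R" (3x3) and "t" (3): a world point X has camera coordinates R X + t; the wrist camera has in their place "tool_from_camera" (4x4, takes a point from camera to tool coordinates, whose origin is the TCP and whose axes are the flange's). Camera axes: x right, y down, z forward; pixel columns grow to the right and rows downward; lengths in m; the calibration is good to about 2 mm. A picture is of the moment at which its call begins: read the wrist's pose just before it. camera_info takes no time and is no camera call.
- ticket.hand_in(): hands the job in; it is judged then, once.
The state is a dict: "time_s": time; "joint_positions": joint angles; "qvel": joint speeds; "tau": joint torques, N m; "position": TCP position; "tcp_rot": TCP orientation; "force": force on the tool from outside, world axes, zero at the start; "moment": the same for the moment, N m; "opening": opening from 0.0 (shut) to 1.0 (fully open); "grasp_force": force on a finger pad.
Only numpy, scipy, OpenCV 4.12 (cv2) and the standard library are available. Lean on these libraries where they do the work, as an engineer would, in place of code of your own. Each camera call takes 0.05 s, during which the arm holds its last target. There are 200 camera calls.

## Working session

There is one attempt and no reset: what is moved stays moved. The work goes in short steps, Python scripts to look and compute and a tool call to move; the robot and the scene stay as the last step left them, time stands still between calls to the robot, and variables do not carry over. Pictures are saved under pics/ and viewed, at most 10 in all, crops included, and the job is handed in when it is done.

Besides the shell and the picture viewer there is one more tool, called after "Emit:" as name(argument=value, ...), one argument or row to a line, values as JSON. send_rows: Moves the arm, as the interface text tells. Shifts and turns lie within -1 to 1; 1 stands for 250 mm of shift or 90 degrees of turn. Its arguments: {"type":"object","properties":{"moves":{"type":"array"},"grip":{"type":"number"}},"required":["moves"]}

```bash
mkdir -p pics; ls; cat > h.py <<'E'
import numpy as np, cv2
from rig import readout, viewer, ticket
def cap(n):
    s=readout.read_state(); p,d=viewer.capture(n); c=viewer.camera_info(n)
    if 'R' in c: R=np.array(c['R']);t=np.array(c['t']); M=np.eye(4); M[:3,:3]=R.T; M[:3,3]=-R.T@t
    else:
        T=np.eye(4);T[:3,:3]=s['tcp_rot'];T[:3,3]=s['position']; M=T@np.array(c['tool_from_camera'])
    return p,d,c,M
def cloud(d,c,M):
    v,u=np.mgrid[:480,:640]
    P=np.stack([(u-c['cx'])/c['fx']*d,(v-c['cy'])/c['fy']*d,d],-1)@M[:3,:3].T+M[:3,3]
    P[d==0]=np.nan; return P
def ray(u,v,c,M,z):
    r=M[:3,:3]@[(u-c['cx'])/c['fx'],(v-c['cy'])/c['fy'],1]; o=M[:3,3]
    return o+r*(z-o[2])/r[2]
def save(n,p): cv2.imwrite(f'pics/{n}.png',p[...,::-1])
E
python3 - <<'E'
from h import *
for n in ['scene','side']:
    p,d,c,M=cap(n); save(n+'0',p); np.savez(n+'0',p=p,d=d,M=M,**{k:c[k] for k in('fx','fy','cx','cy')}); print(n,M.round(3).tolist(),(d>0).mean())
print(readout.read_state())
E
```

```text
pics
scene [[-0.893, -0.241, 0.38, -0.087], [-0.45, 0.471, -0.758, 1.307], [0.004, -0.848, -0.53, 0.983], [0.0, 0.0, 0.0, 1.0]] 0.9634309895833333
side [[-1.0, -0.004, -0.006, 0.587], [0.005, 0.345, -0.939, 1.226], [0.006, -0.939, -0.345, 0.55], [0.0, 0.0, 0.0, 1.0]] 0.976904296875
{'time_s': 0.1, 'joint_positions': array([-7.77212151e+01,  3.02746674e+01,  8.21493524e+01, -1.49435864e-03,
        6.76884240e+01, -1.02274275e+01]), 'qvel': array([ 0.01768714, -0.08247132, -0.09511943,  0.10404257, -0.06116008,
        0.03375436]), 'tau': array([-5.26822641e-04, -4.40986204e+01, -1.77150178e+01,  6.35388982e-02,
        5.33577881e-02, -3.97611041e-05]), 'position': array([ 0.23911634, -0.57673667,  0.22165675]), 'tcp_rot': array([[ 9.23834306e-01,  3.82792346e-01, -4.40941828e-04],
       [ 3.82792463e-01, -9.23832384e-01,  1.91248816e-03],
       [ 3.24729490e-04, -1.93561138e-03, -9.99998074e-01]]), 'force': array([-0.33601747, -0.47153972,  0.75297399]), 'moment': array([0.01310915, 0.00643144, 0.0031745 ]), 'grasp_force': 0.0, 'opening': 0.9993479059318039}
```

View pics/scene0.png

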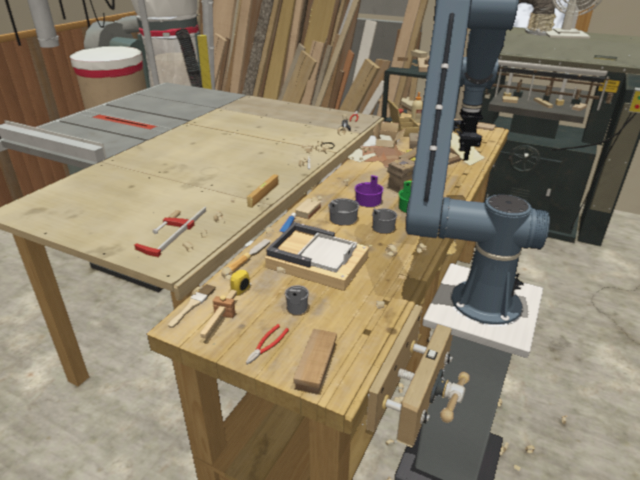

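View pics/side0.png

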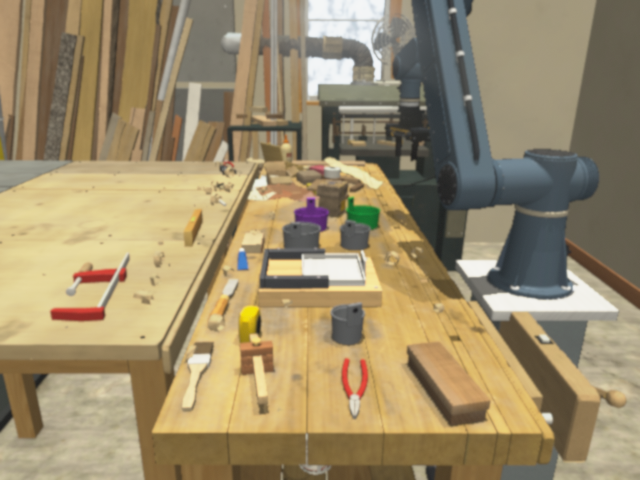

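The scene view shows the grey large pot near px (343,211), the middle one at (384,220), the small one at (297,300), the tray and holder at (318,250), and purple and green look-alikes at (369,193) and (405,197). The side view agrees: (301,236), (355,235), (348,323), and the holder at (320,275).

```bash
python3 - <<'E'
from h import *
from scipy.optimize import least_squares
B={'scene':{'L':(322,190,362,228),'M':(368,202,400,238),'S':(282,282,312,318),'H':(262,220,372,290)},
'side':{'L':(278,215,324,252),'M':(336,218,374,252),'S':(328,300,368,346),'H':(255,245,385,308)}}
for n in B:
    f=np.load(n+'0.npz'); p=f['p']; P=cloud(f['d'],f,f['M'])
    hsv=cv2.cvtColor(p,cv2.COLOR_RGB2HSV)
    for k,(a,b,c,e) in B[n].items():
        q=P[b:e,a:c].reshape(-1,3); s=hsv[b:e,a:c].reshape(-1,3)
        m=(s[:,1]<70)&(q[:,2]>.008)
        if k!='H':m&=s[:,2]<150
        q=q[m]; print(n,k,len(q),'lo',np.nanpercentile(q,2,0).round(3),'hi',np.nanpercentile(q,98,0).round(3))
        if k!='H':
            t=q[q[:,2]>.07]; print('  tab',len(t),t.mean(0).round(3) if len(t) else '')
            w=q[(q[:,2]<.062)&(q[:,2]>.052)]
            if len(w)>5:print('  rim centre',w.mean(0).round(3), 'mid',((w.max(0)+w.min(0))/2).round(3),np.ptp(w,axis=0).round(3))
        else:
            for lo,hi in((.045,.052),(.06,.066),(.066,.08),(.08,.11)):
                w=q[(q[:,2]>lo)&(q[:,2]<hi)]
                if len(w)>3: print('  z',lo,hi,len(w),w.min(0).round(3),w.max(0).round(3),w.mean(0).round(3))
print(viewer.camera_info('wrist'))
import cv2
p=np.load('scene0.npz')['p'];a=cv2.resize(p[180:330,250:440],(760,600),interpolation=2); save('crop1',a)
E
```

```text
scene L 612 lo [ 0.551 -0.329  0.01 ] hi [ 0.654 -0.208  0.088]
  tab 41 [ 0.623 -0.213  0.083]
  rim centre [ 0.599 -0.266  0.057] mid [ 0.606 -0.31   0.057] [0.117 0.204 0.01 ]
scene M 478 lo [ 0.396 -0.322  0.011] hi [ 0.47  -0.224  0.088]
  tab 39 [ 0.456 -0.231  0.082]
  rim centre [ 0.431 -0.276  0.056] mid [ 0.435 -0.272  0.057] [0.085 0.103 0.009]
scene S 530 lo [0.47  0.257 0.011] hi [0.534 0.327 0.092]
  tab 82 [0.491 0.322 0.083]
  rim centre [0.502 0.291 0.057] mid [0.501 0.29  0.057] [0.07  0.078 0.01 ]
scene H 2507 lo [ 0.444 -0.216  0.013] hi [0.767 0.259 0.079]
  z 0.045 0.052 967 [ 0.421 -0.053  0.045] [0.692 0.278 0.052] [0.531 0.047 0.048]
  z 0.06 0.066 268 [ 0.443 -0.044  0.06 ] [0.699 0.292 0.066] [0.568 0.068 0.062]
  z 0.066 0.08 538 [ 0.441 -0.058  0.066] [0.703 0.155 0.08 ] [0.619 0.061 0.071]
  z 0.08 0.11 45 [0.443 0.009 0.081] [0.688 0.325 0.096] [0.456 0.075 0.088]
side L 1042 lo [ 0.553 -0.403  0.012] hi [ 0.66  -0.033  0.09 ]
  tab 230 [ 0.613 -0.108  0.078]
  rim centre [ 0.605 -0.261  0.057] mid [ 0.608 -0.317  0.057] [0.112 0.223 0.01 ]
side M 683 l
[... 483 characters left out ...]
6 0.066 555 [ 0.448 -0.048  0.06 ] [0.697 0.266 0.066] [0.564 0.063 0.063]
  z 0.066 0.08 810 [ 0.448 -0.053  0.066] [0.702 0.152 0.08 ] [0.622 0.073 0.073]
  z 0.08 0.11 107 [0.446 0.012 0.081] [0.508 0.327 0.097] [0.475 0.211 0.091]
{'fx': 401.88953407773005, 'fy': 401.88953407773005, 'cx': 321.0714510147174, 'cy': 241.97091443230434, 'tool_from_camera': array([[-3.89409125e-04, -9.58130712e-01, -2.86330906e-01,
         7.93076630e-02],
       [ 9.99999647e-01, -5.86385455e-04,  6.02187615e-04,
         1.43591331e-03],
       [-7.44874727e-04, -2.86330571e-01,  9.58130601e-01,
        -1.62213777e-01],
       [ 0.00000000e+00,  0.00000000e+00,  0.00000000e+00,
         1.00000000e+00]])}
```

View pics/crop1.png

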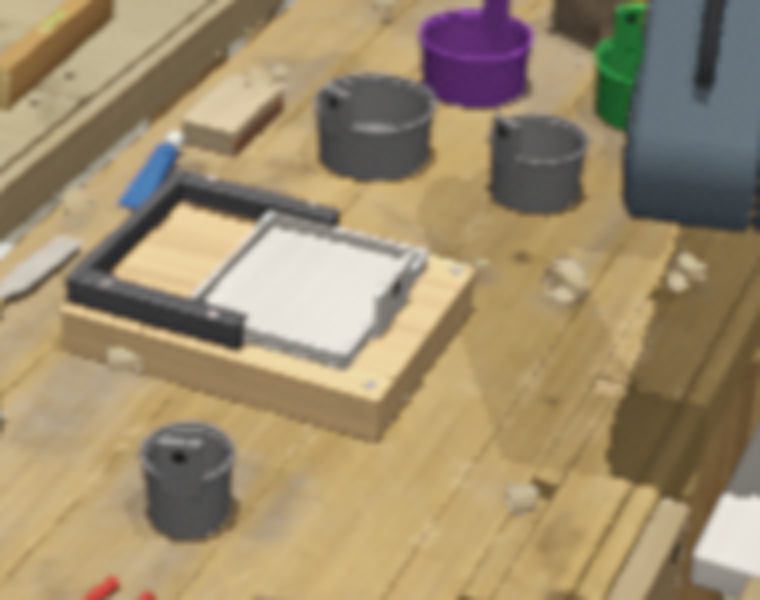

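The crop confirms the layout. All three grey tabs stand on the rims: the large one at crop (333,97), the middle one at (503,128), and the small one on the side near the camera at (180,455). The tray sits part way between the runners. Next I move the wrist camera over the two pots.

Emit:
send_rows(
  moves=[
    [0.78, -0.36, -0.12, 0, 0, 0.22],
    [0.78, -0.36, -0.12, 0, 0, 0.22],
    [0.78, -0.36, -0.12, 0, 0, 0.22],
    [0.78, -0.36, -0.12, 0, 0, 0.22],
    [0.78, -0.36, -0.12, 0, 0, 0.22],
    [0.78, -0.36, -0.12, 0, 0, 0.22],
    [0.78, -0.36, -0.12, 0, 0, 0.22],
  ],
  grip=0.5,
)

```text
time_s: 0.8
position: [0.3846, -0.4201, 0.2523]
tcp_rot: [[0.999, 0.048, -0.001], [0.048, -0.999, -0.001], [-0.001, 0.001, -1.0]]
force: [-0.3, -0.2, 0.0]
opening: 0.519
grasp_force: 0.0
```

Emit:
send_rows(
  moves=[
    [0.61, -0.61, -0.12, 0, 0, 0.22],
    [0.61, -0.61, -0.12, 0, 0, 0.22],
    [0.61, -0.61, -0.12, 0, 0, 0.22],
    [0.61, -0.61, -0.12, 0, 0, 0.22],
    [0.61, -0.61, -0.12, 0, 0, 0.22],
    [0.61, -0.61, -0.12, 0, 0, 0.22],
    [0.61, -0.61, -0.12, 0, 0, 0.22],
  ],
)

```text
time_s: 1.5
position: [0.5295, -0.2615, 0.2819]
tcp_rot: [[0.956, -0.295, -0.001], [-0.295, -0.956, -0.001], [-0.001, 0.001, -1.0]]
force: [-0.2, 0.5, 0.2]
opening: 0.499
grasp_force: 0.0
```

```bash
cat >> h.py <<'E'
def pots(P,grey,guess):
    """circle fit of rim top (z .056-.064) and tab (z>.072) around a guess"""
    from scipy.optimize import least_squares
    out=[]
    for (x,y),R,zb in guess:
        Q=P[grey&np.isfinite(P[...,2])]; D=np.hypot(Q[:,0]-x,Q[:,1]-y)
        t=Q[(D<R+.025)&(Q[:,2]>zb+.089)&(Q[:,2]<zb+.1)]
        r=Q[(abs(D-R+.003)<.03)&(Q[:,2]>zb+.0555)&(Q[:,2]<zb+.065)]
        s=least_squares(lambda p:np.hypot(r[:,0]-p[0],r[:,1]-p[1])-p[2],[x,y,R-.002],loss='soft_l1',f_scale=.002).x
        (cx,cy),wh,a=cv2.minAreaRect((t[:,:2]*1e4).astype(np.float32)); tc=np.array([cx,cy])/1e4
        print('rim',s.round(4),len(r),'z',np.median(r[:,2]).round(4),'tab',tc.round(4),'size mm',(np.array(wh)/10).round(1),'rectang',a,'ztop',np.median(t[:,2]).round(4),len(t),'rad',np.hypot(*(tc-s[:2])).round(4),'phi',np.degrees(np.arctan2(*(tc-s[:2])[::-1])).round(1))
E
python3 - <<'E'
from h import *
p,d,c,M=cap('wrist'); save('w1',p); P=cloud(d,c,M)
g=cv2.cvtColor(p,cv2.COLOR_RGB2HSV)[...,1]<70
pots(P,g,[((.606,-.267),.06,0),((.437,-.273),.048,0)])
print(readout.read_state()['position'])
E
```

```text
rim [ 0.6076 -0.2729  0.0573] 1641 z 0.0595 tab [ 0.6239 -0.2192] size mm [ 8.1 29.8] rectang 73.45043182373047 ztop 0.0932 363 rad 0.0561 phi 73.2
rim [ 0.4419 -0.2777  0.0457] 793 z 0.0595 tab [ 0.4607 -0.2385] size mm [ 8.  31.2] rectang 63.71879577636719 ztop 0.0934 259 rad 0.0434 phi 64.4
[ 0.52903792 -0.26184212  0.2818665 ]
```

View pics/w1.png

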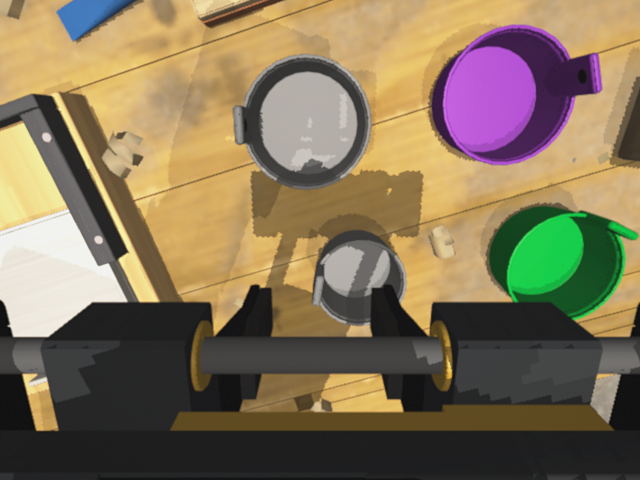

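The wrist view shows the large pot at px (308,120) with its tab at (240,125), and the middle pot at (360,277) with its tab at (319,290). Rims, tab tops, sizes and radii all match the text. I'm going to the large tab.

Emit:
send_rows(
  moves=[
    [0.313, -0.275, 0.5, 0, 0, 0],
    [0.313, -0.275, 0.5, 0, 0, 0],
    [0.313, -0.275, 0.5, 0, 0, 0],
    [0.313, -0.275, 0.5, 0, 0, 0],
    [0.313, -0.275, 0.7, 0, 0, 0],
    [0.313, -0.275, 0.8, 0, 0, 0],
    [0.313, -0.275, 0.87, 0, 0, 0],
    [0.313, -0.275, 0.87, 0, 0, 0],
    [0.313, -0.275, 0.87, 0, 0, 0],
  ],
)

```text
time_s: 2.45
position: [0.6247, -0.2192, 0.0658]
tcp_rot: [[0.955, -0.296, 0.0], [-0.296, -0.955, -0.001], [0.001, 0.0, -1.0]]
force: [0.4, 0.0, -0.1]
opening: 0.496
grasp_force: 0.0
```

Emit:
send_rows(
  moves=[
    [0, 0, 0, 0, 0, 0],
    [0, 0, 0, 0, 0, 0],
    [0, 0, 0, 0, 0, 0],
    [0, 0, 0, 0, 0, 0],
    [0, 0, 0, 0, 0, 0],
    [0, 0, 0, 0, 0, 0],
  ],
  grip=0,
)

```text
time_s: 3.05
position: [0.6252, -0.2175, 0.0653]
tcp_rot: [[0.956, -0.294, 0.0], [-0.294, -0.956, -0.001], [0.0, 0.0, -1.0]]
force: [-0.7, -1.0, 1.1]
opening: 0.087
grasp_force: 30.0
```

Emit:
send_rows(
  moves=[
    [0, 0, -0.1, 0, 0, 0],
    [0, 0, -0.3, 0, 0, 0],
    [0, 0, -0.5, 0, 0, 0],
    [-0.2, -0.2, -0.7, 0, 0, 0],
    [-0.907, -0.84, -1, 0, 0, -0.25],
    [-0.907, -0.84, -1, 0, 0, -0.25],
    [-0.907, -0.84, -1, 0, 0, -0.25],
    [-0.907, -0.84, -1, 0, 0, -0.25],
    [-0.907, -0.84, -1, 0, 0, -0.25],
    [-0.907, -0.84, -1, 0, 0, -0.25],
    [-0.907, -0.84, -1, 0, 0, -0.25],
    [-0.907, -0.84, -1, 0, 0, -0.25],
  ],
)

```text
time_s: 4.25
position: [0.4699, 0.0506, 0.3154]
tcp_rot: [[0.995, 0.096, 0.001], [0.096, -0.995, -0.001], [0.001, 0.001, -1.0]]
force: [0.8, -1.0, -1.5]
opening: 0.089
grasp_force: 30.0
```

```bash
python3 - <<'E'
from h import *
p,d,c,M=cap('wrist'); save('w2',p); np.savez('w2',p=p,d=d,M=M,**{k:c[k] for k in('fx','fy','cx','cy')})
print(readout.read_state()['position'])
E
```

```text
[0.4702712  0.04987252 0.31493466]
```

View pics/w2.png

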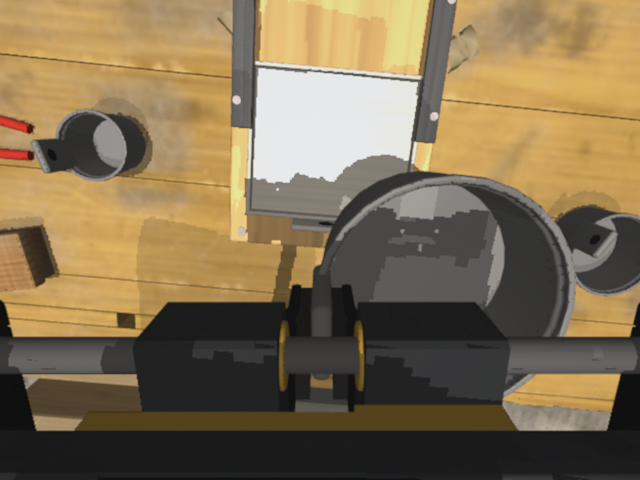

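The wrist view shows the tray from back rim px (254,62)–(422,76) to the front-left corner (247,213). The runners are on both sides, the small pot is at (95,145) with its tab at (48,155), and the held large pot is at (450,280).

```bash
cat > tray.py <<'E'
from h import *
f=np.load('w2.npz');p=f['p'];P=cloud(f['d'],f,f['M']);hsv=cv2.cvtColor(p,cv2.COLOR_RGB2HSV)
box=np.zeros((480,640),bool);box[:250,215:470]=1
def z(lo,hi): return box&(P[...,2]>lo)&(P[...,2]<hi)
# runners
r=P[z(.0705,.0765)&(hsv[...,2]<140)]
for nm,s in(('left',r[r[:,1]>.06]),('right',r[r[:,1]<.06])):
    (cx,cy),wh,a=cv2.minAreaRect((s[:,:2]*1e4).astype(np.float32)); print('runner',nm,len(s),np.median(s[:,2]),cx/1e4,cy/1e4,wh,a,'minx',s[:,0].min())
    A=np.polyfit(s[:,0],s[:,1],1); print('  yaw',np.degrees(np.arctan(A[0])),'y at .55',np.polyval(A,.55))
t=P[z(.0595,.067)&(hsv[...,1]<60)]
print('rim',len(t),np.median(t[:,2])); (cx,cy),wh,a=cv2.minAreaRect((t[:,:2]*1e4).astype(np.float32)); print(cx/1e4,cy/1e4,wh,a)
b=z(.059,.068)
# rays: tray rim edge points at z .063
for u,v in((254,62),(422,76),(247,213)): print((u,v),ray(u,v,f,f['M'],.063).round(4))
fl=P[z(.046,.054)&(hsv[...,1]<40)&(hsv[...,2]>190)]; print('floor',len(fl),np.median(fl[:,2])); (cx,cy),wh,a=cv2.minAreaRect((fl[:,:2]*1e4).astype(np.float32)); print(cx/1e4,cy/1e4,wh,a)
for row in range(60,215,15):
    m=b[row]; i=np.where(m)[0]
    if len(i):print(row,i.min(),i.max(),P[row,i.min()].round(4),P[row,i.max()].round(4))
col=[(c,P[55:85,c]) for c in(290,330,370)]
for c,q in col:
    k=np.where((q[:,2]>.059)&(q[:,2]<.068))[0]; print('back',c,k+55,q[k].round(4)[:4].tolist())
Q=P.copy(); Q[:, 215:]=np.nan
pots(Q,hsv[...,1]<70,[((.503,.291),.036,0)])
g=P.copy();g[:140]=np.nan
h=g[(hsv[...,2]<200)&(hsv[...,1]<60)&(g[...,2]>.305-.005)]
E
python3 tray.py
cat > inhand.py <<'E'
E
```

```text
runner left 2719 0.07282004908098916 0.54342841796875 0.1178248779296875 (2114.921142578125, 508.91888427734375) 18.19069480895996 minx 0.4502720504132818
  yaw 4.843938724069011 y at .55 0.12942514195791652
runner right 2953 0.07296413816288022 0.54680634765625 -0.02011263427734375 (680.6602783203125, 2396.5078125) 66.0482406616211 minx 0.45088811413312196
  yaw -5.225114221803278 y at .55 -0.038496172563730766
rim 1648 0.06258966166696095
0.52584287109375 0.0433489013671875 (1498.7259521484375, 1694.955078125) 0.8767905235290527
(254, 62) [0.5979 0.1252 0.063 ]
(422, 76) [ 0.601  -0.0357  0.063 ]
(247, 213) [0.4507 0.1255 0.063 ]
floor 15133 0.04894699444532391
0.509757470703125 0.04975613708496094 (1744.0452880859375, 1752.5537109375) 0.032250091433525085
60 255 258 [0.5997 0.1244 0.0631] [0.6002 0.1217 0.0618]
75 254 423 [0.5865 0.1248 0.0621] [ 0.6022 -0.0369  0.0613]
90 254 421 [0.5732 0.1246 0.0592] [ 0.5884 -0.0368  0.0631]
105 253 419 [0.5592 0.1246 0.0616] [ 0.5747 -0.0375  0.0617]
135 249 252 [0.5304 0.127  0.0625] [0.5306 0.1244 0.0605]
150 248 416 [0.5157 0.1273 0.0628] [ 0.5319 -0.0412  0.0632]
165 248 414 [0.5009 0.1264 0.0645] [ 0.5169 -0.0417  0.063 ]
180 247 251 [0.4853 0.1272 0.0619] [0.4852 0.1235 0.0592]
195 247 250 [0.4699 0.1262 0.0634] [0.4699 0.1234 0.0615]
210 247 258 [0.4541 0.1255 0.0636] [0.4544 0.1145 0.0601]
back 290 [63 64 65 66 67] [[0.6003, 0.0911, 0.063], [0.5995, 0.0911, 0.0621], [0.5985, 0.091, 0.0633], [0.5977, 0.0909, 0.0631]]
back 330 [67 68 69 70 71] [[0.6005, 0.0529, 0.0629], [0.5997, 0.0528, 0.0622], [0.5987, 0.0527, 0.063], [0.5977, 0.0527, 0.0642]]
back 370 [71 72 73 74 75] [[0.6006, 0.0145, 0.0631], [0.5999, 0.0143, 0.0618], [0.5989, 0.0143, 0.063], [0.598, 0.0142, 0.0631]]
rim [0.5052 0.2845 0.0333] 964 z 0.0593 tab [0.4938 0.3155] size mm [30.6  8.5] rectang 19.419857025146484 ztop 0.0929 333 rad 0.033 phi 110.3
```

Emit:
send_rows(
  moves=[
    [0.239, -0.175, 0.2, 0, 0, 0.055],
    [0.239, -0.175, 0.4, 0, 0, 0.055],
    [0.239, -0.175, 0.55, 0, 0, 0.055],
    [0.239, -0.175, 0.65, 0, 0, 0.055],
    [0.239, -0.175, 0.72, 0, 0, 0.055],
    [0.239, -0.175, 0.76, 0, 0, 0.055],
    [0.239, -0.175, 0.775, 0, 0, 0.055],
    [0.239, -0.175, 0.785, 0, 0, 0.055],
    [0.239, -0.175, 0.792, 0, 0, 0.055],
    [0.239, -0.175, 0.796, 0, 0, 0.055],
    [0.239, -0.175, 0.798, 0, 0, 0.055],
  ],
)

```text
time_s: 5.4
position: [0.526, 0.0992, 0.1164]
tcp_rot: [[1.0, 0.008, 0.002], [0.008, -1.0, -0.0], [0.002, 0.0, -1.0]]
force: [-0.0, -0.1, -1.2]
opening: 0.091
grasp_force: 30.0
```

Emit:
send_rows(
  moves=[
    [0, 0, 0.003, 0, 0, 0],
    [0, 0, 0.006, 0, 0, 0],
    [0, 0, 0.008, 0, 0, 0],
    [0, 0, 0.008, 0, 0, 0],
  ],
)

```text
time_s: 5.8
position: [0.5257, 0.0993, 0.1143]
tcp_rot: [[1.0, 0.008, 0.001], [0.008, -1.0, -0.0], [0.001, 0.0, -1.0]]
force: [-2.1, -0.4, 4.8]
opening: 0.092
grasp_force: 30.0
```

Emit:
send_rows(
  moves=[
    [0, 0, 0, 0, 0, 0],
    [0, 0, 0, 0, 0, 0],
    [0, 0, 0, 0, 0, 0],
    [0, 0, 0, 0, 0, 0],
  ],
  grip=0.42,
)

```text
time_s: 6.2
position: [0.5254, 0.0992, 0.1133]
tcp_rot: [[1.0, 0.008, -0.0], [0.008, -1.0, -0.0], [-0.0, 0.0, -1.0]]
force: [0.3, 0.1, -0.1]
opening: 0.357
grasp_force: 0.0
```

Emit:
send_rows(
  moves=[
    [0, 0, -0.1, 0, 0, 0],
    [0, 0, -0.3, 0, 0, 0],
    [0, 0, -0.6, 0, 0, 0],
    [-0.26, 0.8, -0.6, 0, 0, -0.9],
    [-0.26, 0.8, -0.6, 0, 0, -0.9],
    [-0.26, 0.8, -0.6, 0, 0, -0.9],
    [-0.26, 0.8, -0.6, 0, 0, -0.9],
    [-0.26, 0.8, -0.6, 0, 0, -0.9],
    [-0.26, 0.8, -0.6, 0, 0, -0.9],
    [-0.26, 0.8, -0.6, 0, 0, -0.9],
    [-0.26, 0.8, -0.6, 0, 0, -0.9],
    [-0.26, 0.8, -0.6, 0, 0, -0.9],
  ],
)

```text
time_s: 7.4
position: [0.4618, -0.1015, 0.2634]
tcp_rot: [[0.282, 0.959, -0.0], [0.959, -0.282, 0.0], [0.0, -0.0, -1.0]]
force: [-0.6, -0.0, -0.5]
opening: 0.418
grasp_force: 0.0
```

Emit:
send_rows(
  moves=[
    [-0.5, 0.15, 0, 0, 0, -0.85],
    [-0.5, 0.15, 0, 0, 0, -0.85],
    [-0.5, 0.15, 0, 0, 0, -0.85],
    [-0.5, 0.15, 0, 0, 0, -0.85],
    [-0.5, 0.15, 0, 0, 0, -0.85],
    [-0.5, 0.15, 0, 0, 0, -0.85],
    [-0.5, 0.15, 0, 0, 0, -0.85],
    [-0.5, 0.15, 0, 0, 0, -0.85],
    [-0.5, 0.15, 0, 0, 0, -0.85],
    [-0.5, 0.15, 0, 0, 0, -0.85],
    [-0.5, 0.15, 0, 0, 0, -0.85],
  ],
)

```text
time_s: 8.5
position: [0.462, -0.2317, 0.2634]
tcp_rot: [[-0.863, 0.505, -0.0], [0.505, 0.863, 0.0], [0.0, 0.0, -1.0]]
force: [-0.1, 0.5, 0.3]
opening: 0.421
grasp_force: 0.0
```

```bash
cat >> h.py <<'E'
def go(x,y,z,yaw):
    s=readout.read_state(); R=np.array(s['tcp_rot']); p=s['position']; cy=np.degrees(np.arctan2(R[1,0],R[0,0]))
    print('yaw',cy.round(2),'pos',p.round(4),'shift',(R.T@(np.array([x,y,z])-p)/.25).round(4),'turn',round(-((yaw-cy+180)%360-180)/90,4))
E
python3 - <<'E'
from h import *
p,d,c,M=cap('wrist'); save('w3',p); P=cloud(d,c,M)
g=cv2.cvtColor(p,cv2.COLOR_RGB2HSV)[...,1]<70
try: pots(P,g,[((.442,-.277),.048,0)])
except Exception as e: print(e)
go(.4607,-.2385,.064,153.9)
E
```

```text
rim [ 0.4402 -0.2764  0.0456] 1189 z 0.0595 tab [ 0.4594 -0.2372] size mm [ 7.9 31.1] rectang 63.71044158935547 ztop 0.0933 321 rad 0.0437 phi 63.9
yaw 149.67 pos [ 0.462  -0.2317  0.2634] shift [-0.0095 -0.0261  0.7977] turn -0.047
```

Emit:
send_rows(
  moves=[
    [-0.006, -0.025, 0.2, 0, 0, -0.047],
    [-0.006, -0.025, 0.4, 0, 0, -0.047],
    [-0.006, -0.025, 0.6, 0, 0, -0.047],
    [-0.006, -0.025, 0.72, 0, 0, -0.047],
    [-0.006, -0.025, 0.798, 0, 0, -0.047],
    [-0.006, -0.025, 0.798, 0, 0, -0.047],
    [-0.006, -0.025, 0.798, 0, 0, -0.047],
  ],
)

```text
time_s: 9.25
position: [0.4605, -0.2381, 0.0641]
tcp_rot: [[-0.899, 0.438, -0.0], [0.438, 0.899, 0.0], [0.0, 0.0, -1.0]]
force: [-0.8, 0.3, 0.2]
opening: 0.415
grasp_force: 0.0
```

Emit:
send_rows(
  moves=[
    [0, 0, 0, 0, 0, 0],
    [0, 0, 0, 0, 0, 0],
    [0, 0, 0, 0, 0, 0],
    [0, 0, 0, 0, 0, 0],
    [0, 0, 0, 0, 0, 0],
    [0, 0, 0, 0, 0, 0],
  ],
  grip=0,
)

```text
time_s: 9.85
position: [0.4605, -0.2381, 0.0646]
tcp_rot: [[-0.899, 0.438, 0.001], [0.438, 0.899, -0.0], [-0.001, -0.0, -1.0]]
force: [-0.6, 0.8, 5.6]
opening: 0.09
grasp_force: 30.0
```

Emit:
send_rows(
  moves=[
    [0, 0, -0.1, 0, 0, 0],
    [0, 0, -0.3, 0, 0, 0],
    [0, 0, -0.5, 0, 0, 0],
    [-0.066, 0.868, -0.98, 0, 0, 0.711],
    [-0.066, 0.868, -0.98, 0, 0, 0.711],
    [-0.066, 0.868, -0.98, 0, 0, 0.711],
    [-0.066, 0.868, -0.98, 0, 0, 0.711],
    [-0.066, 0.868, -0.98, 0, 0, 0.711],
    [-0.066, 0.868, -0.98, 0, 0, 0.711],
    [-0.066, 0.868, -0.98, 0, 0, 0.711],
    [-0.066, 0.868, -0.98, 0, 0, 0.711],
    [-0.066, 0.868, -0.98, 0, 0, 0.711],
  ],
)

```text
time_s: 11.05
position: [0.5696, -0.0496, 0.3085]
tcp_rot: [[-0.002, 1.0, -0.001], [1.0, 0.002, 0.0], [0.0, -0.001, -1.0]]
force: [-0.7, -0.3, -1.8]
opening: 0.088
grasp_force: 30.0
```

```bash
python3 - <<'E'
from h import *
p,d,c,M=cap('wrist'); save('w4',p); P=cloud(d,c,M)
g=cv2.cvtColor(p,cv2.COLOR_RGB2HSV)[...,1]<70
Q=P.copy()
pots(Q,g,[((.526,.043),.06,.049)])
q=P[(P[...,2]>.05)&(P[...,2]<.057)&(np.hypot(P[...,0]-.526,P[...,1]-.043)<.04)]; print('pot floor',len(q),np.median(q,0) if len(q) else '')
go(.57,.043,.14,90)
E
```

```text
rim [0.5256 0.042  0.0574] 2125 z 0.1085 tab [0.5247 0.0978] size mm [32.2  7.6] rectang 0.15446509420871735 ztop 0.1423 515 rad 0.0558 phi 90.9
pot floor 5439 [0.52596098 0.04380911 0.0529306 ]
yaw 90.2 pos [ 0.5696 -0.0498  0.3085] shift [0.3712 0.0038 0.674 ] turn 0.0023
```

View pics/w4.png

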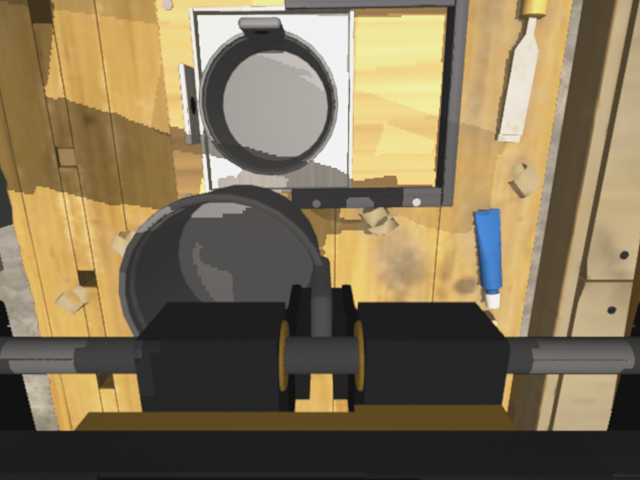

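The view shows the large pot upright in the tray at px (268,100), its tab at (260,28), and the held middle pot at lower left. The large pot measures centred at (0.526, 0.0425), with its floor at z=0.053. Next I lower the middle pot in.

Emit:
send_rows(
  moves=[
    [0.369, 0.004, 0, 0, 0, 0],
    [0.369, 0.004, 0.05, 0, 0, 0],
    [0.369, 0.004, 0.2, 0, 0, 0],
    [0.369, 0.004, 0.35, 0, 0, 0],
    [0.369, 0.004, 0.48, 0, 0, 0],
    [0.369, 0.004, 0.58, 0, 0, 0],
    [0.369, 0.004, 0.66, 0, 0, 0],
    [0.369, 0.004, 0.71, 0, 0, 0],
    [0.369, 0.004, 0.74, 0, 0, 0],
    [0.369, 0.004, 0.75, 0, 0, 0],
    [0.369, 0.004, 0.756, 0, 0, 0],
    [0.369, 0.004, 0.758, 0, 0, 0],
  ],
)

```text
time_s: 12.3
position: [0.5716, 0.0421, 0.1203]
tcp_rot: [[-0.001, 1.0, 0.002], [1.0, 0.001, -0.0], [-0.0, 0.002, -1.0]]
force: [0.2, 0.3, -0.5]
opening: 0.087
grasp_force: 30.0
```

Emit:
send_rows(
  moves=[
    [0, 0, 0.003, 0, 0, 0],
    [0, 0, 0.006, 0, 0, 0],
    [0, 0, 0.006, 0, 0, 0],
  ],
)

```text
time_s: 12.6
position: [0.571, 0.0422, 0.1184]
tcp_rot: [[-0.001, 1.0, 0.001], [1.0, 0.001, -0.0], [-0.0, 0.001, -1.0]]
force: [-1.4, 1.2, -0.8]
opening: 0.085
grasp_force: 30.0
```

Emit:
send_rows(
  moves=[
    [0, 0, 0.003, 0, 0, 0],
    [0, 0, 0.006, 0, 0, 0],
    [0, 0, 0.006, 0, 0, 0],
  ],
)

```text
time_s: 12.9
position: [0.5713, 0.0422, 0.1176]
tcp_rot: [[-0.001, 1.0, 0.001], [1.0, 0.001, -0.0], [-0.0, 0.001, -1.0]]
force: [-1.3, -0.1, 5.5]
opening: 0.092
grasp_force: 30.0
```

Emit:
send_rows(
  moves=[
    [0, 0, 0, 0, 0, 0],
    [0, 0, 0, 0, 0, 0],
    [0, 0, 0, 0, 0, 0],
    [0, 0, 0, 0, 0, 0],
  ],
  grip=0.42,
)

```text
time_s: 13.3
position: [0.5708, 0.0422, 0.1163]
tcp_rot: [[-0.001, 1.0, -0.0], [1.0, 0.001, 0.0], [0.0, -0.0, -1.0]]
force: [-0.2, 1.0, -0.7]
opening: 0.36
grasp_force: 0.0
```

Emit:
send_rows(
  moves=[
    [0, 0, -0.1, 0, 0, 0],
    [0, 0, -0.3, 0, 0, 0],
    [0, 0, -0.6, 0, 0, 0],
    [0.9, -0.31, -0.6, 0, 0, 0.78],
    [0.9, -0.31, -0.6, 0, 0, 0.78],
    [0.9, -0.31, -0.6, 0, 0, 0.78],
    [0.9, -0.31, -0.6, 0, 0, 0.78],
    [0.9, -0.31, -0.6, 0, 0, 0.78],
    [0.9, -0.31, -0.6, 0, 0, 0.78],
    [0.9, -0.31, -0.6, 0, 0, 0.78],
    [0.9, -0.31, -0.6, 0, 0, 0.78],
    [0.9, -0.31, -0.6, 0, 0, 0.78],
  ],
)

```text
time_s: 14.5
position: [0.4929, 0.2674, 0.2663]
tcp_rot: [[0.942, 0.336, -0.0], [0.336, -0.942, -0.0], [-0.0, -0.0, -1.0]]
force: [0.1, -0.6, 0.6]
opening: 0.42
grasp_force: 0.0
```

```bash
python3 - <<'E'
from h import *
p,d,c,M=cap('wrist'); save('w5',p); P=cloud(d,c,M)
g=cv2.cvtColor(p,cv2.COLOR_RGB2HSV)[...,1]<70
try: pots(P,g,[((.505,.2845),.036,0)])
except Exception as e: print(e)
go(.4938,.3155,.064,20)
E
```

```text
rim [0.5052 0.2863 0.0335] 874 z 0.0597 tab [0.4939 0.3167] size mm [31.7  8. ] rectang 19.899341583251953 ztop 0.0933 350 rad 0.0324 phi 110.4
yaw 19.57 pos [0.4929 0.2673 0.2663] shift [ 0.0683 -0.1805  0.8093] turn -0.0048
```

Emit:
send_rows(
  moves=[
    [0.069, -0.183, 0.1, 0, 0, -0.005],
    [0.069, -0.183, 0.3, 0, 0, -0.005],
    [0.069, -0.183, 0.5, 0, 0, -0.005],
    [0.069, -0.183, 0.65, 0, 0, -0.005],
    [0.069, -0.183, 0.75, 0, 0, -0.005],
    [0.069, -0.183, 0.809, 0, 0, -0.005],
    [0.069, -0.183, 0.809, 0, 0, -0.005],
    [0.069, -0.183, 0.809, 0, 0, -0.005],
  ],
)

```text
time_s: 15.35
position: [0.4947, 0.3163, 0.065]
tcp_rot: [[0.938, 0.347, 0.001], [0.347, -0.938, 0.001], [0.002, -0.0, -1.0]]
force: [0.0, -0.3, -0.4]
opening: 0.417
grasp_force: 0.0
```

Emit:
send_rows(
  moves=[
    [0, 0, 0, 0, 0, 0],
    [0, 0, 0, 0, 0, 0],
    [0, 0, 0, 0, 0, 0],
    [0, 0, 0, 0, 0, 0],
    [0, 0, 0, 0, 0, 0],
    [0, 0, 0, 0, 0, 0],
  ],
  grip=0,
)

```text
time_s: 15.95
position: [0.4941, 0.3162, 0.0649]
tcp_rot: [[0.938, 0.347, 0.001], [0.347, -0.938, 0.0], [0.001, -0.0, -1.0]]
force: [-0.8, 0.6, 3.6]
opening: 0.088
grasp_force: 30.0
```

Emit:
send_rows(
  moves=[
    [0, 0, -0.1, 0, 0, 0],
    [0, 0, -0.3, 0, 0, 0],
    [0, 0, -0.5, 0, 0, 0],
    [0, 0, -0.7, 0, 0, -0.1],
    [-0.353, 0.72, -0.98, 0, 0, -0.775],
    [-0.353, 0.72, -0.98, 0, 0, -0.775],
    [-0.353, 0.72, -0.98, 0, 0, -0.775],
    [-0.353, 0.72, -0.98, 0, 0, -0.775],
    [-0.353, 0.72, -0.98, 0, 0, -0.775],
    [-0.353, 0.72, -0.98, 0, 0, -0.775],
    [-0.353, 0.72, -0.98, 0, 0, -0.775],
    [-0.353, 0.72, -0.98, 0, 0, -0.775],
  ],
)

```text
time_s: 17.15
position: [0.4731, 0.116, 0.309]
tcp_rot: [[-0.004, 1.0, -0.001], [1.0, 0.004, -0.0], [-0.0, -0.001, -1.0]]
force: [0.4, -0.3, -1.0]
opening: 0.09
grasp_force: 30.0
```

```bash
python3 - <<'E'
from h import *
go(.47,-.05,.31,90)
E
```

```text
yaw 90.23 pos [0.4731 0.116  0.309 ] shift [-0.664  -0.015  -0.0038] turn 0.0025
```

Emit:
send_rows(
  moves=[
    [-0.664, -0.015, 0, 0, 0, 0],
    [-0.664, -0.015, 0, 0, 0, 0],
    [-0.664, -0.015, 0, 0, 0, 0],
    [-0.664, -0.015, 0, 0, 0, 0],
    [-0.664, -0.015, 0, 0, 0, 0],
  ],
)

```text
time_s: 17.65
position: [0.4698, -0.0519, 0.3089]
tcp_rot: [[0.003, 1.0, -0.001], [1.0, -0.003, -0.0], [-0.0, -0.001, -1.0]]
force: [-0.4, 0.4, -1.6]
opening: 0.088
grasp_force: 30.0
```

```bash
python3 - <<'E'
from h import *
p,d,c,M=cap('wrist'); save('w6',p); P=cloud(d,c,M)
g=cv2.cvtColor(p,cv2.COLOR_RGB2HSV)[...,1]<70
pots(P,g,[((.527,.0425),.048,.053)])
pots(P,g,[((.5258,.0425),.06,.049)])
q=P[(P[...,2]>.053)&(P[...,2]<.062)&(np.hypot(P[...,0]-.526,P[...,1]-.043)<.03)]; print('pot floor',len(q),np.median(q,0) if len(q) else '')
go(.495,.0425,.123,90)
E
```

```text
rim [0.5271 0.043  0.0474] 2679 z 0.1116 tab [0.5491 0.0703] size mm [25.4 96.3] rectang 41.62076950073242 ztop 0.1449 717 rad 0.0351 phi 51.1
rim [0.5248 0.0416 0.05  ] 4077 z 0.109 tab [0.5489 0.0708] size mm [25.9 97.2] rectang 41.80390930175781 ztop 0.1432 1031 rad 0.0379 phi 50.3
pot floor 3145 [0.52614346 0.04372704 0.0568763 ]
yaw 89.89 pos [ 0.4696 -0.0503  0.3089] shift [0.3706 0.1018 0.7436] turn -0.0012
```

View pics/w6.png

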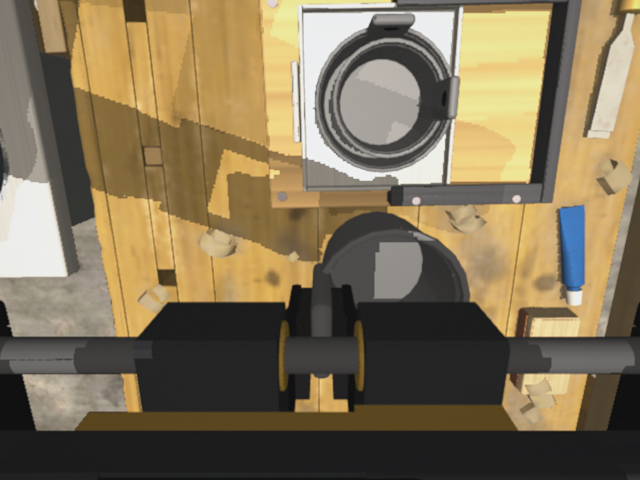

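The middle pot sits inside the large one at px (385,98), its tab at (452,97), with its floor at z=0.057 as expected. The small pot is held at (395,260).

Emit:
send_rows(
  moves=[
    [0.371, 0.102, 0, 0, 0, 0],
    [0.371, 0.102, 0.05, 0, 0, 0],
    [0.371, 0.102, 0.2, 0, 0, 0],
    [0.371, 0.102, 0.35, 0, 0, 0],
    [0.371, 0.102, 0.48, 0, 0, 0],
    [0.371, 0.102, 0.58, 0, 0, 0],
    [0.371, 0.102, 0.65, 0, 0, 0],
    [0.371, 0.102, 0.7, 0, 0, 0],
    [0.371, 0.102, 0.725, 0, 0, 0],
    [0.371, 0.102, 0.738, 0, 0, 0],
    [0.371, 0.102, 0.742, 0, 0, 0],
    [0.371, 0.102, 0.742, 0, 0, 0],
  ],
)

```text
time_s: 18.9
position: [0.4957, 0.0436, 0.1243]
tcp_rot: [[-0.001, 1.0, 0.001], [1.0, 0.001, -0.0], [-0.0, 0.001, -1.0]]
force: [0.1, -0.6, -0.6]
opening: 0.087
grasp_force: 30.0
```

Emit:
send_rows(
  moves=[
    [0, 0, 0.003, 0, 0, 0],
    [0, 0, 0.006, 0, 0, 0],
    [0, 0, 0.009, 0, 0, 0],
    [0, 0, 0.009, 0, 0, 0],
  ],
)

```text
time_s: 19.3
position: [0.4956, 0.0432, 0.1218]
tcp_rot: [[-0.001, 1.0, 0.001], [1.0, 0.001, -0.0], [-0.0, 0.001, -1.0]]
force: [-0.8, -0.2, 1.3]
opening: 0.087
grasp_force: 30.0
```

Emit:
send_rows(
  moves=[
    [0, 0, 0.002, 0, 0, 0],
    [0, 0, 0.003, 0, 0, 0],
    [0, 0, 0.003, 0, 0, 0],
  ],
)

```text
time_s: 19.6
position: [0.4956, 0.0432, 0.1218]
tcp_rot: [[-0.001, 1.0, 0.001], [1.0, 0.001, -0.0], [-0.0, 0.001, -1.0]]
force: [-1.5, -0.5, 7.4]
opening: 0.089
grasp_force: 30.0
```

Emit:
send_rows(
  moves=[
    [0, 0, 0, 0, 0, 0],
    [0, 0, 0, 0, 0, 0],
    [0, 0, 0, 0, 0, 0],
    [0, 0, 0, 0, 0, 0],
  ],
  grip=0.4,
)

```text
time_s: 20.0
position: [0.4954, 0.0433, 0.1206]
tcp_rot: [[-0.001, 1.0, -0.0], [1.0, 0.001, 0.0], [0.0, -0.0, -1.0]]
force: [0.3, 1.1, -0.1]
opening: 0.354
grasp_force: 0.0
```

Emit:
send_rows(
  moves=[
    [0, 0, -0.1, 0, 0, 0],
    [0, 0, -0.3, 0, 0, 0],
    [0, 0, -0.6, 0, 0, 0],
    [-0.4, -0.3, -0.76, 0, 0, 0],
    [-0.4, -0.3, -0.76, 0, 0, 0],
    [-0.4, -0.3, -0.76, 0, 0, 0],
    [-0.4, -0.3, -0.76, 0, 0, 0],
  ],
  grip=0,
)

```text
time_s: 20.7
position: [0.4199, -0.0595, 0.3131]
tcp_rot: [[0.003, 1.0, 0.004], [1.0, -0.003, -0.003], [-0.003, 0.004, -1.0]]
force: [0.0, 0.0, 0.0]
opening: 0.007
grasp_force: 0.0
```

```bash
python3 - <<'E'
from h import *
p,d,c,M=cap('wrist'); save('w7',p); P=cloud(d,c,M); np.savez('w7',p=p,P=P)
hsv=cv2.cvtColor(p,cv2.COLOR_RGB2HSV)
D=np.hypot(P[...,0]-.526,P[...,1]-.043)
for a,b in((.056,.066),(.110,.119),(.141,.156)):
    q=P[(P[...,2]>a)&(P[...,2]<b)&(D<.03)]; print(a,len(q),np.median(q,0).round(4) if len(q) else '')
q=P[(P[...,2]>.085)&(P[...,2]<.095)&(P[...,0]>.43)&(P[...,0]<.465)&(abs(P[...,1]-.043)<.05)]
print('plate',len(q),q.min(0).round(4),q.max(0).round(4),np.polyfit(q[:,1],q[:,0],1))
r=P[(P[...,2]>.070)&(P[...,2]<.0765)&(hsv[...,2]<140)&(P[...,0]>.55)&(P[...,0]<.72)&(abs(P[...,1]-.043)<.11)]
(cx,cy),wh,a=cv2.minAreaRect((r[:,:2]*1e4).astype(np.float32)); print('runners',cx/1e4,cy/1e4,wh,a,r.min(0),r.max(0))
s=r[(abs(r[:,1]-.043)<.05)]; print('stop',len(s),np.percentile(s[:,0],[1,50,99]),np.polyfit(s[:,1],s[:,0],1))
go(.425,.043,.07,0)
E
```

```text
0.056 1975 [0.535  0.0425 0.0609]
0.11 133 [0.5177 0.0705 0.1124]
0.141 167 [0.4987 0.043  0.1505]
plate 549 [0.445  0.008  0.0851] [0.4513 0.0775 0.0931] [-0.00884916  0.44844172]
runners 0.625542529296875 0.03220785522460937 (1523.962646484375, 1742.8123779296875) 0.5351424813270569 [ 0.55005879 -0.05556792  0.07000429] [0.70232495 0.11997482 0.07649775]
stop 1640 [0.55164838 0.6937593  0.70087687] [0.02451887 0.68194515]
yaw 89.84 pos [ 0.4204 -0.058   0.3119] shift [0.4051 0.0144 0.9673] turn 0.9982
```

View pics/w7.png

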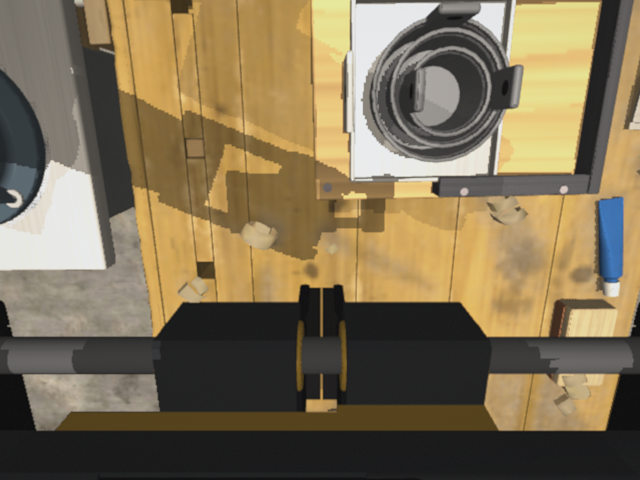

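All three are nested: in the view the pots are at px (437,90), the small tab at (417,88), and the push plate at (349,92). Floor and tab heights (0.061, 0.1505) match flat seating. Now I set up for the push.

Emit:
send_rows(
  moves=[
    [0.2, -0.04, 0, 0, 0, -1],
    [0.2, -0.04, 0, 0, 0, -1],
    [0.2, -0.04, 0, 0, 0, -1],
    [0.2, -0.04, 0, 0, 0, -1],
    [0.2, -0.04, 0, 0, 0, -1],
    [0.2, -0.04, 0, 0, 0, -1],
    [0.404, -0.04, 0.2, 0, 0, -1],
    [0.404, -0.04, 0.4, 0, 0, -1],
    [0.404, -0.04, 0.45, 0, 0, -1],
    [0.404, -0.04, 0.45, 0, 0, -1],
    [0.404, -0.04, 0.45, 0, 0, -1],
    [0.404, -0.04, 0.45, 0, 0, -1],
  ],
  grip=0,
)

```text
time_s: 21.95
position: [0.4101, 0.0455, 0.197]
tcp_rot: [[-1.0, -0.002, -0.003], [-0.002, 1.0, 0.001], [0.003, 0.001, -1.0]]
force: [-0.1, -0.1, 0.3]
opening: 0.006
grasp_force: 0.0
```

```bash
python3 - <<'E'
from h import *
f=np.load('w7.npz');P=f['P'];hsv=cv2.cvtColor(f['p'],cv2.COLOR_RGB2HSV)
m=(P[...,2]>.070)&(P[...,2]<.0765)&(hsv[...,2]<140)&(P[...,0]>.66)
for y in np.arange(.0,.09,.01):
    s=P[m&(abs(P[...,1]-y)<.005)]; print(round(y,3),len(s),np.percentile(s[:,0],[2,98]).round(4) if len(s)>5 else '',end=' ')
go(.42,.043,.068,180.3)
E
```

```text
0.0 141 [0.6898 0.7013] 0.01 134 [0.6899 0.7008] 0.02 142 [0.6897 0.7004] 0.03 149 [0.6896 0.7009] 0.04 152 [0.6892 0.7003] 0.05 147 [0.6889 0.7   ] 0.06 162 [0.6887 0.7002] 0.07 158 [0.6889 0.7002] 0.08 165 [0.6888 0.6999] yaw -179.87 pos [0.4101 0.0455 0.197 ] shift [-0.0411 -0.0104  0.516 ] turn -0.0019
```

Emit:
send_rows(
  moves=[
    [-0.03, -0.01, 0.2, 0, 0, 0],
    [-0.03, -0.01, 0.4, 0, 0, 0],
    [-0.03, -0.01, 0.48, 0, 0, 0],
    [-0.03, -0.01, 0.515, 0, 0, 0],
    [-0.03, -0.01, 0.515, 0, 0, 0],
    [-0.05, -0.01, 0.515, 0, 0, 0],
    [-0.06, -0.01, 0.515, 0, 0, 0],
    [-0.07, -0.01, 0.515, 0, 0, 0],
    [-0.08, -0.01, 0.515, 0, 0, 0],
  ],
)

```text
time_s: 22.85
position: [0.4314, 0.0417, 0.0704]
tcp_rot: [[-1.0, -0.001, 0.002], [-0.001, 1.0, -0.0], [-0.002, -0.0, -1.0]]
force: [0.2, 0.2, 0.6]
opening: 0.001
grasp_force: 0.0
```

```bash
python3 - <<'E'
from h import *
p,d,c,M=cap('wrist'); save('w8',p)
go(.435,.043,.068,180.3)
E
```

```text
yaw -179.95 pos [0.4319 0.0416 0.0703] shift [-0.0125  0.0056  0.0093] turn -0.0028
```

View pics/w8.png

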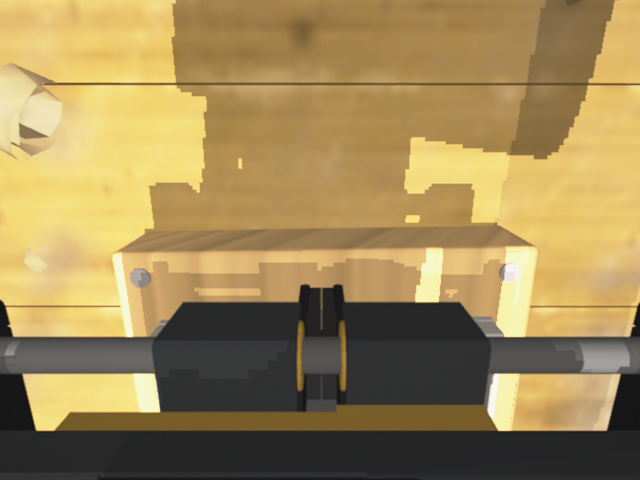

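The view shows the board's front edge at row 240, with the closed fingers at (322,330) ahead of the plate and the side clearances even. Pushing slowly.

Emit:
send_rows(
  moves=[
    [-0.016, 0.006, 0.005, 0, 0, 0],
    [-0.032, 0.006, 0.005, 0, 0, 0],
    [-0.048, 0.006, 0.005, 0, 0, 0],
    [-0.064, 0.006, 0.005, 0, 0, 0],
    [-0.08, 0.006, 0.005, 0, 0, 0],
    [-0.096, 0.006, 0.005, 0, 0, 0],
    [-0.112, 0.007, 0.005, 0, 0, 0],
    [-0.128, 0.007, 0.005, 0, 0, 0],
    [-0.144, 0.007, 0.005, 0, 0, 0],
    [-0.16, 0.008, 0.005, 0, 0, 0],
    [-0.176, 0.008, 0.005, 0, 0, 0],
    [-0.192, 0.008, 0.005, 0, 0, 0],
  ],
)

```text
time_s: 24.1
position: [0.4754, 0.0444, 0.068]
tcp_rot: [[-1.0, -0.001, -0.007], [-0.001, 1.0, 0.001], [0.007, 0.001, -1.0]]
force: [-5.3, 0.2, 3.9]
opening: 0.009
grasp_force: 2.6
```

Emit:
send_rows(
  moves=[
    [-0.016, 0, 0, 0, 0, 0],
    [-0.032, 0, 0, 0, 0, 0],
    [-0.048, 0, 0, 0, 0, 0],
    [-0.064, 0, 0, 0, 0, 0],
    [-0.08, 0, 0, 0, 0, 0],
    [-0.096, 0, 0, 0, 0, 0],
    [-0.112, 0, 0, 0, 0, 0],
    [-0.128, 0, 0, 0, 0, 0],
    [-0.14, 0, 0, 0, 0, 0],
    [-0.15, 0, 0, 0, 0, 0],
  ],
)

```text
time_s: 25.1
position: [0.5147, 0.0442, 0.0679]
tcp_rot: [[-1.0, -0.001, -0.003], [-0.001, 1.0, 0.0], [0.003, 0.0, -1.0]]
force: [-4.6, 1.1, -0.2]
opening: 0.008
grasp_force: 1.5
```

Emit:
send_rows(
  moves=[
    [-0.006, 0, 0, 0, 0, 0],
    [-0.012, 0, 0, 0, 0, 0],
    [-0.018, 0, 0, 0, 0, 0],
    [-0.024, 0, 0, 0, 0, 0],
    [-0.03, 0, 0, 0, 0, 0],
  ],
)

```text
time_s: 25.6
position: [0.52, 0.0438, 0.068]
tcp_rot: [[-1.0, -0.002, -0.008], [-0.002, 1.0, 0.0], [0.008, 0.0, -1.0]]
force: [-10.3, -1.9, 5.2]
opening: 0.007
grasp_force: 4.8
```

Emit:
send_rows(
  moves=[
    [-0.004, 0, 0, 0, 0, 0],
    [-0.008, 0, 0, 0, 0, 0],
    [-0.008, 0, 0, 0, 0, 0],
  ],
)

```text
time_s: 25.9
position: [0.52, 0.0439, 0.0681]
tcp_rot: [[-1.0, -0.002, -0.011], [-0.002, 1.0, 0.0], [0.011, 0.0, -1.0]]
force: [-11.4, -2.5, 6.1]
opening: 0.004
grasp_force: 5.5
```

Emit:
send_rows(
  moves=[
    [-0.006, 0, 0, 0, 0, 0],
    [-0.012, 0, 0, 0, 0, 0],
    [-0.018, 0, 0, 0, 0, 0],
    [-0.018, 0, 0, 0, 0, 0],
  ],
)

```text
time_s: 26.3
position: [0.52, 0.044, 0.0678]
tcp_rot: [[-1.0, -0.003, -0.021], [-0.003, 1.0, 0.0], [0.021, 0.0, -1.0]]
force: [-17.3, -4.0, 12.4]
opening: 0.009
grasp_force: 8.9
```

Emit:
send_rows(
  moves=[
    [0.05, 0, 0, 0, 0, 0],
    [0.12, 0, 0, 0, 0, 0],
    [0.16, 0, -0.2, 0, 0, 0],
    [0.16, 0, -0.4, 0, 0, 0],
    [0.16, 0, -0.6, 0, 0, 0],
    [0.16, 0, -0.8, 0, 0, 0],
    [0.1, 0, -1, 0, 0, 0],
    [-0.6, 0, -1, 0, 0, 0],
    [-0.6, 0, -1, 0, 0, 0],
    [-0.6, 0, -1, 0, 0, 0],
    [-0.6, 0, -1, 0, 0, 0],
    [-0.6, 0, -1, 0, 0, 0],
  ],
)

```text
time_s: 27.5
position: [0.6846, 0.0435, 0.318]
tcp_rot: [[-1.0, -0.001, 0.006], [-0.001, 1.0, -0.0], [-0.006, -0.0, -1.0]]
force: [-0.9, -0.0, 0.3]
opening: 0.007
grasp_force: 0.0
```

```bash
python3 - <<'E'
from h import *
p,d,c,M=cap('wrist'); save('w9',p); P=cloud(d,c,M); np.savez('w9',p=p,P=P)
hsv=cv2.cvtColor(p,cv2.COLOR_RGB2HSV)
m=(P[...,2]>.070)&(P[...,2]<.0765)&(hsv[...,2]<140)&(P[...,0]>.66)
t=(P[...,2]>.0595)&(P[...,2]<.0665)&(hsv[...,2]>120)&(P[...,0]>.66)
for y in np.arange(-.02,.11,.02):
    for n,k in(('stop',m),('rim',t)):
        s=P[k&(abs(P[...,1]-y)<.005)]; print(n,round(y,3),len(s),np.percentile(s[:,0],[2,98]).round(4) if len(s)>5 else '',end=' ')
    print()
for a,b in((.060,.0645),(.110,.119),(.147,.156)):
    q=P[(P[...,2]>a)&(P[...,2]<b)&(np.hypot(P[...,0]-.612,P[...,1]-.043)<.04)]; print(a,len(q),np.median(q,0).round(4) if len(q) else '')
print(readout.read_state()['position'])
E
```

```text
stop -0.02 105 [0.6899 0.7011] rim -0.02 36 [0.6838 0.6873] 
stop 0.0 120 [0.6895 0.7011] rim 0.0 37 [0.6839 0.6873] 
stop 0.02 114 [0.6893 0.7012] rim 0.02 46 [0.684  0.9476] 
stop 0.04 104 [0.6888 0.7001] rim 0.04 173 [0.6841 0.9492] 
stop 0.06 119 [0.6886 0.7002] rim 0.06 82 [0.6839 0.9488] 
stop 0.08 110 [0.6884 0.7   ] rim 0.08 44 [0.6838 0.6882] 
stop 0.1 108 [0.6881 0.6988] rim 0.1 40 [0.6837 0.6873] 
0.06 2207 [0.6153 0.0409 0.0611]
0.11 1301 [0.6216 0.0402 0.1161]
0.147 443 [0.5839 0.0412 0.1503]
[0.68207776 0.04373821 0.31791253]
```

View pics/w9.png

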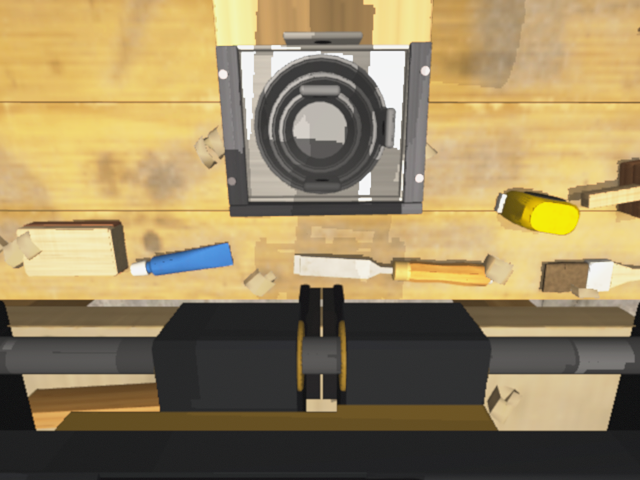

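The view shows the tray between the runners, its back rim (row 203) against the stop (row 208), and the pots nested at (320,125). The rim looks about 1° out of square, with roughly a 1–2 mm gap at the −y end. I'll press again on that side of the plate.

Emit:
send_rows(
  moves=[
    [0.75, -0.1, 0, 0, 0, 0],
    [0.75, -0.1, 0, 0, 0, 0],
    [0.75, -0.1, 0, 0, 0, 0],
    [0.75, -0.1, 0, 0, 0, 0],
    [0.75, -0.1, 0.2, 0, 0, 0],
    [0.75, -0.1, 0.4, 0, 0, 0],
    [0.75, -0.1, 0.6, 0, 0, 0],
    [0.75, -0.1, 0.8, 0, 0, 0],
    [0.75, -0.1, 0.93, 0, 0, 0],
    [0.75, -0.1, 0.99, 0, 0, 0],
    [0.75, -0.1, 0.99, 0, 0, 0],
  ],
)

```text
time_s: 28.65
position: [0.4905, 0.0191, 0.0696]
tcp_rot: [[-1.0, -0.001, -0.004], [-0.001, 1.0, 0.001], [0.004, 0.001, -1.0]]
force: [0.0, 0.0, 0.6]
opening: 0.005
grasp_force: 0.0
```

Emit:
send_rows(
  moves=[
    [-0.02, 0, 0, 0, 0, 0],
    [-0.04, 0, 0, 0, 0, 0],
    [-0.06, 0, 0, 0, 0, 0],
    [-0.075, 0, 0, 0, 0, 0],
    [-0.085, 0, 0, 0, 0, 0],
    [-0.095, 0, 0, 0, 0, 0],
  ],
)

```text
time_s: 29.25
position: [0.5165, 0.0188, 0.0711]
tcp_rot: [[-1.0, -0.001, 0.0], [-0.001, 1.0, -0.0], [-0.0, -0.0, -1.0]]
force: [-0.7, -0.2, 0.5]
opening: 0.007
grasp_force: 0.0
```

Emit:
send_rows(
  moves=[
    [-0.008, 0, 0, 0, 0, 0],
    [-0.016, 0, 0, 0, 0, 0],
    [-0.024, 0, 0, 0, 0, 0],
    [-0.032, 0, 0, 0, 0, 0],
    [-0.04, 0, 0, 0, 0, 0],
    [-0.046, 0, 0, 0, 0, 0],
    [-0.046, 0, 0, 0, 0, 0],
  ],
)

```text
time_s: 29.95
position: [0.5203, 0.0194, 0.0699]
tcp_rot: [[-1.0, -0.002, -0.016], [-0.002, 1.0, 0.001], [0.016, 0.001, -1.0]]
force: [-11.4, -3.2, 7.6]
opening: 0.006
grasp_force: 5.6
```

Emit:
send_rows(
  moves=[
    [-0.008, 0, 0, 0, 0, 0],
    [-0.016, 0, 0, 0, 0, 0],
    [-0.024, 0, 0, 0, 0, 0],
    [-0.032, 0, 0, 0, 0, 0],
    [-0.032, 0, 0, 0, 0, 0],
  ],
)

```text
time_s: 30.45
position: [0.5211, 0.0192, 0.0694]
tcp_rot: [[-1.0, -0.004, -0.031], [-0.004, 1.0, 0.001], [0.031, 0.001, -1.0]]
force: [-21.7, -7.3, 14.4]
opening: 0.008
grasp_force: 11.0
```

Emit:
send_rows(
  moves=[
    [0.05, 0, 0, 0, 0, 0],
    [0.12, 0, 0, 0, 0, 0],
    [0.16, 0, -0.2, 0, 0, 0],
    [0.16, 0, -0.4, 0, 0, 0],
    [0.16, 0, -0.6, 0, 0, 0],
    [0.16, 0, -0.8, 0, 0, 0],
    [0.1, 0.1, -1, 0, 0, 0],
    [-0.6, 0.1, -1, 0, 0, 0],
    [-0.6, 0.1, -1, 0, 0, 0],
    [-0.6, 0.1, -1, 0, 0, 0],
    [-0.6, 0.1, -1, 0, 0, 0],
    [-0.6, 0.1, -1, 0, 0, 0],
  ],
)

```text
time_s: 31.65
position: [0.6892, 0.0438, 0.3194]
tcp_rot: [[-1.0, -0.001, 0.002], [-0.001, 1.0, 0.0], [-0.002, 0.0, -1.0]]
force: [-0.7, 0.2, -0.1]
opening: 0.005
grasp_force: 0.0
```

```bash
python3 - <<'E'
from h import *
p,d,c,M=cap('wrist'); save('w10',p); P=cloud(d,c,M); q0=np.load('w9.npz')
for p_,P_ in((q0['p'],q0['P']),(p,P)):
    hsv=cv2.cvtColor(p_,cv2.COLOR_RGB2HSV)
    m=(P_[...,2]>.070)&(P_[...,2]<.0765)&(hsv[...,2]<140)&(P_[...,0]>.66)
    t=(P_[...,2]>.0605)&(P_[...,2]<.0655)&(P_[...,0]>.675)&(P_[...,0]<.7)&(hsv[...,2]>100)
    A=[]
    for k,f in((m,2),(t,5),(t,95)):
        ys=np.arange(-.02,.111,.01); xs=[np.percentile(P_[k&(abs(P_[...,1]-y)<.005)][:,0],f) for y in ys]; A.append(np.polyfit(ys-.043,xs,1))
    print('stop edge / rim inner / rim outer (slope deg, x):',[(round(np.degrees(a[0]),2),round(a[1],4)) for a in A])
for a,b in((.058,.0645),(.147,.156)):
    q=P[(P[...,2]>a)&(P[...,2]<b)&(np.hypot(P[...,0]-.612,P[...,1]-.043)<.04)]; print(a,len(q),np.median(q,0).round(4))
E
```

```text
stop edge / rim inner / rim outer (slope deg, x): [(np.float64(-0.91), np.float64(0.6889)), (np.float64(-0.08), np.float64(0.6839)), (np.float64(0.3), np.float64(0.6875))]
stop edge / rim inner / rim outer (slope deg, x): [(np.float64(-0.97), np.float64(0.689)), (np.float64(-0.91), np.float64(0.6849)), (np.float64(-0.94), np.float64(0.6888))]
0.058 2583 [0.616  0.0412 0.061 ]
0.147 443 [0.5849 0.0408 0.1503]
```

The rim is now parallel to the stop, within 0.2 mm of it, and the pots are still seated flat. Handing in.

```bash
python3 -c "from rig import ticket; print(ticket.hand_in())"
```

```text
the job is handed in; nothing more can be done
None
```

The three pots are nested flat in the tray, the tray is fully home against the stop (measured gap about 0.2 mm), and I handed the job in at about 32 s of the 72 s; no verdict came back.

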